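# Jack a drill plate level off its tight dowels

## Task

The drill plate sits sunk in the heel-drilling fixture on two tight dowels. Work it straight up by pressing the two end levers down in turn, a little at a time, so that it stays level and neither end ever gets more than about 4 mm ahead of the other; when the levers have it almost off the dowels, take it by its long edges, lift it straight off and lay it flat, without dropping it, lengthwise on the black rubber mat. Leave the heel in its nest and everything else where it stands.

Things in the scene. Friction and masses are not known exactly. Their poses are not given: they have to be found in the camera images.
- bed_mid (a point): middle of the bed of the grey drilling fixture (fixed), on which the plate's underside rests, 30 mm above the bench; z up, y along the fixture. Its flange is 92 x 212 mm. Walls round the bed, outer faces at x = +-42 and y = +-80 mm, reach 42.5 mm above the bench, so the seated plate stands 1.5 mm proud. Pressing the levers fully lifts the plate 16 to 26 mm.
- dowel_l_foot (a point): foot of one of two upright steel dowels, 8 mm thick, 50 mm to +y of bed_mid (the other 50 mm to -y), ending 48 mm above the bench. They are sprung apart and rub in the plate's holes, each resisting lifting with about 3 to 7 N beside the weight.
- lever_l_pin (a point): point 90 mm to +y of bed_mid, 28 mm above the bench, near the pin of the +y lever. A polished cross bar at its outer end, 26 mm long (x), 16 mm thick, is pressed straight down 30 mm further outward; its top starts 51 to 63 mm above the bench (unlike the other) and can go to 19 to 29. It first turns free (1 to 2 N) for a hidden 0 to 14 mm, then its toe meets the plate 62 mm from bed_mid and it takes 4 to 10 N, lifting that end 0.8 mm per mm; it stays where left.
- lever_r_pin (a point): point 90 mm to -y of bed_mid, 28 mm above the bench, near the pin of the -y lever. A polished cross bar at its outer end, 26 mm long (x), 16 mm thick, is pressed straight down 30 mm further outward; its top starts 51 to 63 mm above the bench (unlike the other) and can go to 19 to 29. It first turns free (1 to 2 N) for a hidden 0 to 14 mm, then its toe meets the plate 62 mm from bed_mid and it takes 4 to 10 N, lifting that end 0.8 mm per mm; it stays where left.
- plate_mid (a point): centre of the aluminium drill plate, 60 mm (x) x 146 mm (y, long axis) x 14 mm thick, about 0.33 kg, with five small holes; z is its upward normal. Seated it is centred on the bed, 7 mm above bed_mid, and its long edges lie 1.5 mm from the walls; it is clear of the dowels once raised 18 mm.
- heel_mid (a point): centre of the leather heel block, 62 x 66 x 24 mm, loose in the nest under the plate
- mat_top (a point): centre of the top face of a black rubber mat 96 mm (x) x 180 mm (y) x 4 mm, fixed on the bench; y is its long axis, z up
- plate: the same plate; origin at the centre of its underside
- spool: bystander: spool of pale thread, 44 mm thick, 60 mm tall; origin under its centre
- wax: bystander: white round screw tin, 76 mm across, 52 mm tall; origin under its centre
- cement: bystander: amber jar with a grey lid, 64 mm across, 99 mm tall; origin under its centre

How it is judged:
On the way, in this order (a step that is already met when the one before it is completed fails the run):
1. the plate has been jacked at least 8 mm up its dowels, level to 3 degrees, with the fingers off it (z of plate_mid in the frame of bed_mid above 0.015 m and angle between plate_mid's own z axis and vertical below 0.055 rad and contact force between the fingers and plate below 0.5 N), for 0.2 s.
2. the plate is off the dowels, in the hand (z of plate_mid in the frame of bed_mid above 0.03 m and contact force between the fingers and plate above 1 N), for 0.1 s.
At the end, for the whole second after the job is handed in: the plate lies still and flat on the mat (within 3.4 degrees), its centre within 30 mm across and 35 mm along of the mat's centre, its long axis within 15 degrees of the mat's; the heel is still in its nest (x of plate_mid in the frame of mat_top between -0.03 and 0.03 m and y of plate_mid in the frame of mat_top between -0.035 and 0.035 m and z of plate_mid in the frame of mat_top below 0.01 m and angle between plate_mid's own z axis and vertical below 0.06 rad and angle between the y axis of plate_mid and the y axis of mat_top, either way round below 0.26 rad and linear speed of plate below 0.02 m/s and horizontal distance between heel_mid and bed_mid below 0.008 m and z of heel_mid in the frame of bed_mid below -0.005 m); the robot touches nothing.
It fails at once if the plate is cocked by more than 3.1 degrees (one lever end 7 mm ahead of the other) while it is still on the dowels (angle between plate_mid's own z axis and vertical above 0.055 rad and z of plate_mid in the frame of bed_mid below 0.024 m and horizontal distance between plate_mid and bed_mid below 0.03 m).
It fails at once if the plate is dropped: it moves faster than 0.5 m/s out of the hand (linear speed of plate above 0.5 m/s and contact force between the fingers and plate below 0.3 N).
It fails at once if a bystander is shifted by more than 30 mm (distance of any of spool, wax, cement from where it was at the start of the episode above 0.03 m).
It also fails if it takes over 72 s, if anything falls off the work surface, if the arm or the gripper's body presses on something with over 40 N, if the wrist force passes 120 N, or if a joint passes its speed limit or range.

## Robot

A 7-joint arm with a two-finger parallel gripper is mounted at the origin on a cart in front of the work surface, level with it; the furniture and walls round the work are solid. World frame = base frame: x ahead of the robot, y to its left, z up, the work surface at z = 0. Lengths are in m, angles in rad, forces in N, time in s.
With the tool pointing down it reaches from about 0.425 to 0.875 m from the base axis. Payload 4.7 kg.
Tool frame: the origin (TCP) lies on the centre line of the jaws, within the pads' length; the fingertips stand ahead of it and the grasp point (between the pads) lies 2 mm behind it (nose_length is the z of the fingertips in the tool frame, in m); z points along the fingers, y is the line along which they close (so a half turn about z gives the same grasp; the last joint's range is limited). The gripper opens to 87 mm and grips with 3 to 60 N. Pads are 19 mm wide; open, the fingers measure 117 mm over their backs; the gripper's body (75 mm by 190 mm) begins 51 mm behind the grasp point.
Start: joints at [1.359, 0.321, -0.07, 1.45, 0.023, 1.371, -0.057], TCP at [0.146, -0.634, 0.24] pointing down, gripper open.
Joint ranges: [-2.86, 2.86], [-0.3, 2.09], [-1.38, 1.24], [0.06, 2.45], [-1.56, 4.7], [0.09, 2.05], [-2.69, 2.69]. Speed limits (rad/s): [2.57, 2.57, 3.14, 3.14, 3.14, 3.14, 3.14].

## Interface

Orientations are given as a rotation vector (axis times angle).
In Python, from bench import * gives the robot as it stands.
- The arm moves only by the tool send_rows, never from a script. Its arguments are lists of equal length, an entry for each row: "xyz": the shift along the tool's x, y, z in mm, a list of three; "dr": the turn, a rotation vector about the tool's x, y, z in rad, a list of three. A call has exactly 10 rows; each row is the pose to reach, as a shift and turn from the pose commanded when the call began, along the tool's axes at that moment; what a row does not reach only later rows make up. A row lasts 1/12 s, in which the tool goes at most 41.7 mm and 7.16 degrees, less where a joint would pass 70% of its speed; a pose out of reach is approached as far as the arm can. A call with a gripper value outside its range is refused whole. "jaw" is the finger opening in mm, from 0 to 87, set as the call begins (left out, the last holds). The fingers move at their own pace and stop on an object; "grip_force" is the grip in N (left out, the last holds). Time passes only in rows, so rows that repeat a pose let the fingers close, or fill a call up. It gives the time, the measured TCP pose, the force, the opening and the grip force at its end, in the units of the state.
- get_state(): the state, without advancing time (a new reading comes with each control period).
- get_image(name): name is "scene" or "top" or "wrist"; returns the picture (384x512x3 uint8, red, green, blue); there is no depth.
- calibration(name): a dict with "vfov" (degrees; the focal length in pixels is half the picture's height over the tangent of half this angle, whatever the lens; pixels are square), "cx", "cy" (the principal point, pixels), "rvec" (rotation vector, rad) and "tvec" (3), from world to camera coordinates, as OpenCV has them; the wrist camera has in their place "hand_eye" (4x4, takes a point from camera to tool coordinates, whose origin is the TCP and whose axes are the flange's). Camera axes: x right, y down, z forward; pixel columns grow to the right and rows downward; lengths in m; the calibration is good to about 2 mm. The wrist camera is an equidistant fisheye: a pixel r from the principal point sees the ray r / f radians off the axis. A picture is of the moment at which its call begins: read the wrist's pose just before it. calibration takes no time and is no camera call.
- close_job(): hands the job in; it is judged then, once.
The state is a dict: "time": time; "joint_positions": joint angles; "qd": joint speeds; "joint_torque": joint torques, N m; "position": TCP position; "tool_rot": TCP orientation; "ft_force": force on the tool from outside, world axes, zero at the start; "torque": the same for the moment, N m; "grip_width": opening from 0.0 (shut) to 1.0 (fully open); "grip_force": force on a finger pad.
Only numpy, scipy, OpenCV 4.12 (cv2) and the standard library are available. Lean on these libraries where they do the work, as an engineer would, in place of code of your own. Each camera call takes 0.05 s, during which the arm holds its last target. There are 200 camera calls.

## Working session

There is one attempt and no reset: what is moved stays moved. The work goes in short steps, Python scripts to look and compute and a tool call to move; the robot and the scene stay as the last step left them, time stands still between calls to the robot, and variables do not carry over. Pictures are saved under pics/ and viewed, at most 11 in all, crops included, and the job is handed in when it is done.

Besides the shell and the picture viewer there is one more tool, called after ">>>" as name(argument=value, ...) on one line, values as JSON. send_rows: Moves the arm, as the interface text tells. Its arguments: {"type":"object","properties":{"xyz":{"type":"array"},"dr":{"type":"array"},"jaw":{"type":"number"},"grip_force":{"type":"number"}},"required":["xyz","dr"]}

```bash
ls; mkdir -p pics
python3 - <<'E'
from bench import *
import cv2,numpy as np
s=get_state();print({k:np.round(v,4).tolist() for k,v in s.items()})
for n in("scene","top","wrist"):
    print(n,calibration(n)); cv2.imwrite(f"pics/{n}0.png",get_image(n)[:,:,::-1])
a=[cv2.imread(f"pics/{n}0.png") for n in("top","scene")]
E
python3 -c "import bench;print([n for n in dir(bench) if n[0]!='_'], getattr(bench,'nose_length',None))"
```

```text
pics
{'time': 0.0, 'joint_positions': [1.3591, 0.3218, -0.0701, 1.4517, 0.0226, 1.3708, -0.0569], 'qd': [-0.0013, -0.001, 0.0001, -0.0018, -0.0021, -0.0007, 0.0012], 'joint_torque': [-0.0008, -49.1287, -0.4043, -31.2536, -0.0641, 0.0435, 0.0001], 'position': [0.1454, -0.633, 0.2385], 'tool_rot': [-3.1197, -0.3538, 0.0005], 'ft_force': [0.2374, -0.3082, 0.2363], 'torque': [-0.0245, 0.0194, -0.048], 'grip_force': 0.0, 'grip_width': 1.0004}
scene {'vfov': 57.92404134611867, 'cx': 249.96839176377495, 'cy': 191.3064197183495, 'rvec': array([ 1.27385345, -2.34248973,  0.88738482]), 'tvec': array([0.30260523, 0.33672407, 0.71562881])}
top {'vfov': 54.81094311254879, 'cx': 251.93626005975233, 'cy': 186.4387243090099, 'rvec': array([ 2.09378029, -2.14936127,  0.21552632]), 'tvec': array([0.05361184, 0.4860657 , 1.08967065])}
wrist {'vfov': 65.70646984690485, 'cx': 252.85216408816478, 'cy': 196.06424351484353, 'hand_eye': array([[ 1.23140165e-03, -9.65453976e-01, -2.60570728e-01,
         7.05598089e-02],
       [ 9.99999155e-01,  1.08005030e-03,  7.24032795e-04,
         1.28452251e-04],
       [-4.17590847e-04, -2.60571400e-01,  9.65454489e-01,
        -1.44784460e-01],
       [ 0.00000000e+00,  0.00000000e+00,  0.00000000e+00,
         1.00000000e+00]])}
['MotionError', 'calibration', 'close_job', 'get_image', 'get_state', 'nose_length'] 0.017
```

View pics/top0.png

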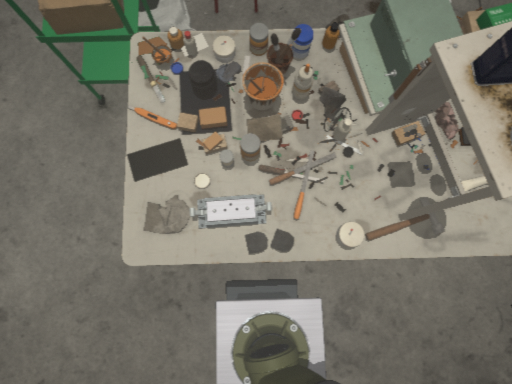

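View pics/scene0.png

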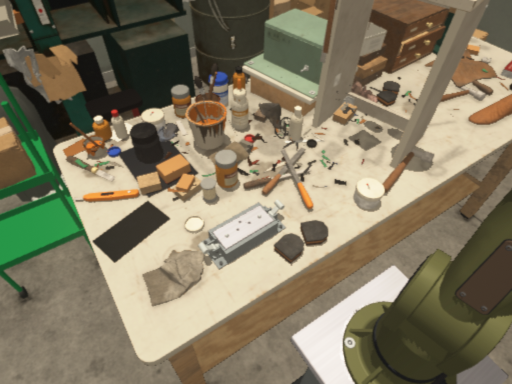

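```bash
cat > h.py <<'E'
import cv2,numpy as np
from scipy.spatial.transform import Rotation as R
from bench import *
def fixed(n):
    c=calibration(n); f=192/np.tan(np.radians(c['vfov'])/2)
    return c,f,R.from_rotvec(c['rvec']).as_matrix(),np.array(c['tvec'])
def rays(n,px,st=None):
    px=np.atleast_2d(np.float64(px)); c=calibration(n); f=192/np.tan(np.radians(c['vfov'])/2)
    d=(px-[c['cx'],c['cy']])/f
    if n!='wrist':
        M=R.from_rotvec(c['rvec']).as_matrix(); t=np.array(c['tvec'])
        v=np.c_[d,np.ones(len(d))]@M; return -M.T@t, v
    r=np.linalg.norm(d,axis=1)[:,None]+1e-12
    v=np.c_[d/r*np.sin(r),np.cos(r)]; H=c['hand_eye']; T=R.from_rotvec(st['tool_rot']).as_matrix()
    return T@H[:3,3]+st['position'], v@H[:3,:3].T@T.T
def topt(n,px,z,st=None):
    o,v=rays(n,px,st); return o+v*((z-o[2])/v[:,2:])
def proj(n,P,st=None):
    P=np.atleast_2d(P); c=calibration(n); f=192/np.tan(np.radians(c['vfov'])/2)
    if n!='wrist':
        q=P@R.from_rotvec(c['rvec']).as_matrix().T+c['tvec']; return q[:,:2]/q[:,2:]*f+[c['cx'],c['cy']]
    H=c['hand_eye']; T=R.from_rotvec(st['tool_rot']).as_matrix()
    q=((P-st['position'])@T-H[:3,3])@H[:3,:3]
    r=np.linalg.norm(q[:,:2],axis=1)[:,None]; th=np.arctan2(r,q[:,2:]); return q[:,:2]/r*th*f+[c['cx'],c['cy']]
E
python3 - <<'E'
from h import *
def show(n,px,z): print(n,z,topt(n,px,z).round(4).tolist())
show("top",[[157,160]],.004); show("scene",[[131,231]],.004)
show("top",[[194,213],[269,207],[231,210]],.044); show("scene",[[243,229],[206,245],[279,212]],.044)
show("top",[[202,181]],.06);show("top",[[250,148]],.09);show("top",[[227,160]],.06);show("top",[[351,234]],.05)
im=cv2.imread("pics/top0.png"); g=im.max(2)
m=(g<45).astype(np.uint8); m[:135]=0;m[185:]=0;m[:,:120]=0;m[:,195:]=0
c=max(cv2.findContours(m,0,2)[0],key=cv2.contourArea); r=cv2.minAreaRect(c); b=topt("top",cv2.boxPoints(r),.004);print(b.round(4),b.mean(0),np.linalg.norm(np.diff(b,axis=0),axis=1))
s=get_state();print(R.from_rotvec(s['tool_rot']).as_matrix().round(3))
E
```

```text
top 0.004 [[0.5909, 0.345, 0.004]]
scene 0.004 [[0.5885, 0.3497, 0.004]]
top 0.044 [[0.4104, 0.2188, 0.044], [0.4228, -0.0095, 0.044], [0.4166, 0.1064, 0.044]]
scene 0.044 [[0.4112, 0.1145, 0.044], [0.4199, 0.2144, 0.044], [0.4058, 0.007, 0.044]]
top 0.06 [[0.5056, 0.1925, 0.06]]
top 0.09 [[0.5972, 0.044, 0.09]]
top 0.06 [[0.5698, 0.1155, 0.06]]
top 0.05 [[0.3342, -0.2515, 0.05]]Traceback (most recent call last):
  File "<stdin>", line 8, in <module>
ValueError: max() iterable argument is empty
```

View pics/wrist0.png

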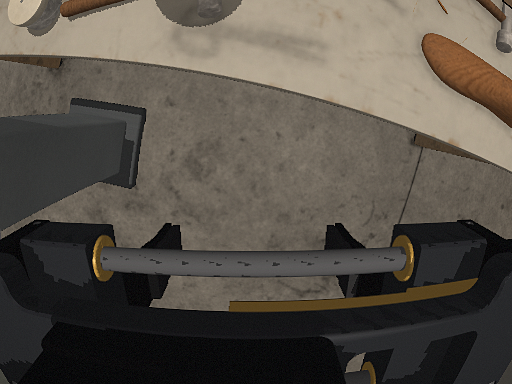

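Run:
```python
from h import *
def show(n,px,z): print(n,z,topt(n,px,z)[:,:2].round(3).tolist())
print("cams",rays("top",[[0,0]])[0],rays("scene",[[0,0]])[0])
show("top",[[430,208],[440,212],[372,130]],0.0); show("scene",[[398,155],[425,165],[330,122]],0.0)
for z in(.3,.4,.5,.6): show("top",[[490,195],[437,45]],z)
show("top",[[190,260],[130,262]],0)
s=get_state();print(R.from_rotvec(s['tool_rot']).as_matrix().round(3))
im=cv2.imread("pics/top0.png"); print(im[150:170:5,135:180:8].max(2))
```

```text
cams [0.26644311 0.05161104 1.16312536] [-0.01523752  0.37769609  0.75775398]
top 0.0 [[0.412, -0.522], [0.399, -0.553], [0.677, -0.362]]
scene 0.0 [[0.412, -0.475], [0.335, -0.511], [0.659, -0.406]]
top 0.3 [[0.402, -0.521], [0.796, -0.443]]
top 0.4 [[0.386, -0.454], [0.735, -0.386]]
top 0.5 [[0.371, -0.388], [0.674, -0.329]]
top 0.6 [[0.355, -0.322], [0.612, -0.271]]
top 0 [[0.271, 0.237], [0.27, 0.421]]
[[ 0.975  0.224 -0.   ]
 [ 0.224 -0.975  0.001]
 [-0.    -0.002 -1.   ]]
[[168  69  66  64  68  69]
 [ 64  66  65  66  66  66]
 [ 62  66  64  64  67  67]
 [ 66  65  65  65  68  68]]
```

>>> send_rows(xyz=[[0, -40, -5], [0, -80, -10], [0, -120, -15], [0, -160, -20], [0, -198, -22], [0, -198, -22], [50, -211, -22], [100, -223, -22], [155, -236, -22], [206, -248, -22]], dr=[[0, 0, 0], [0, 0, 0], [0, 0, 0], [0, 0, 0], [0, 0, 0], [0, 0, 0], [0, 0, -0.11], [0, 0, -0.22], [0, 0, -0.33], [0, 0, -0.436]], jaw=0)

```text
time: 0.98
position: [0.2514, -0.3647, 0.2617]
tool_rot: [2.968, 1.027, 0.0]
ft_force: [0.6, -0.7, -0.2]
grip_width: 0.329
grip_force: 0.0
```

>>> send_rows(xyz=[[38, -10, 0], [76, -19, 0], [114, -29, 0], [152, -38, 0], [190, -48, 0], [223, -81, 0], [256, -113, 0], [289, -146, 0], [322, -178, 0], [355, -211, 0]], dr=[[0, 0, -0.09], [0, 0, -0.18], [0, 0, -0.26], [0, 0, -0.35], [0, 0, -0.436], [0, 0, -0.54], [0, 0, -0.64], [0, 0, -0.75], [0, 0, -0.85], [0, 0, -0.96]])

```text
time: 1.82
position: [0.3974, -0.0026, 0.2615]
tool_rot: [2.158, 2.282, -0.0]
ft_force: [1.9, 0.5, -0.7]
grip_width: 0.005
grip_force: 0.0
```

Run:
```python
from h import *
for i in range(12): get_image("top")
s=get_state(); im=get_image("wrist"); print(s['time'],s['position'],s['tool_rot'],R.from_rotvec(s['tool_rot']).as_matrix()[:,0])
cv2.imwrite("pics/w1.png",im[:,:,::-1]); np.save("s1.npy",s,allow_pickle=True)
```

```text
2.4167 [ 0.39742079 -0.00529909  0.26143477] [-2.16598010e+00 -2.27504864e+00 -1.58110087e-05] [-4.90889520e-02  9.98794374e-01  2.70724894e-04]
```

View pics/w1.png

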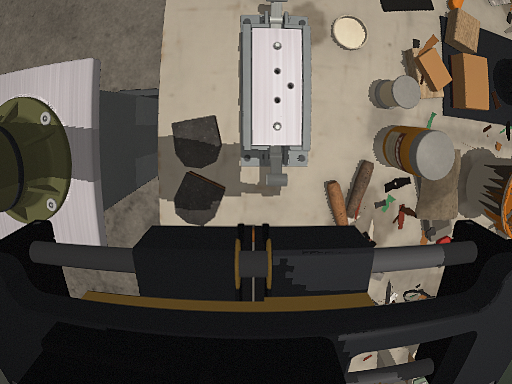

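Run:
```python
import cv2
im=cv2.imread("pics/w1.png")[0:195,215:345]
cv2.imwrite("pics/w1c.png",cv2.resize(im,None,fx=3,fy=3,interpolation=cv2.INTER_CUBIC))
```

```text
(no output)
```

View pics/w1c.png

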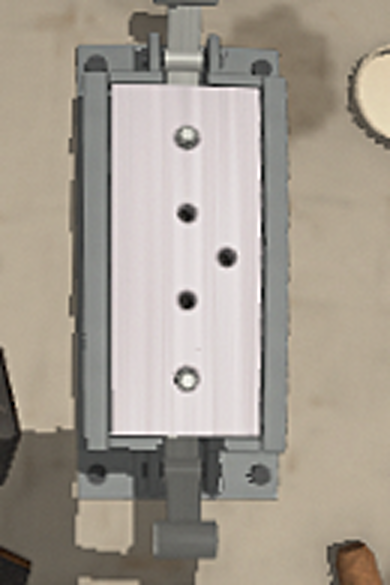

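Run:
```python
from h import *
s=np.load("s1.npy",allow_pickle=True).item()
f=lambda c:np.array(c)/3.+[215-1/3,-1/3]
d=topt("wrist",f([[187,136],[187,378]]),.048,s); print(d.round(4),np.linalg.norm(d[1]-d[0]),d.mean(0))
p=topt("wrist",f([[110,85],[260,87],[258,437],[109,435]]),.044,s); print(p.round(4),p.mean(0),np.linalg.norm(p-np.roll(p,1,0),axis=1))
u=(d[0]-d[1]);u/=np.linalg.norm(u); v=p[[0,1]].mean(0)-p[[2,3]].mean(0);print("yaw",np.degrees(np.arctan2(u[1],u[0])),np.degrees(np.arctan2(v[1],v[0])))
c=(d.mean(0)+p.mean(0))/2
for z in(.05,.055,.06): print(z,topt("wrist",f([[187,521],[187,558],[158,540],[216,540]]),z,s)[:,:2].round(4).tolist())
print("left",c+u*.12,"right",c-u*.12)
for n in("top","scene"): print(n,proj(n,[c,c+u*.073,c-u*.073,c+u*.12+[0,0,.013],c-u*.12+[0,0,.013]]).round(1).tolist())
```

```text
[[0.4175 0.1566 0.048 ]
 [0.4226 0.0575 0.048 ]] 0.0992120608335937 [0.42009508 0.10702423 0.048     ]
[[0.3858 0.178  0.044 ]
 [0.4466 0.182  0.044 ]
 [0.4536 0.0352 0.044 ]
 [0.3927 0.0324 0.044 ]] [0.4196947  0.10689488 0.044     ] [0.14569873 0.06097465 0.14693416 0.06095427]
yaw 92.95010403642105 92.71818920078333
0.05 [[0.4261, -0.0004], [0.4272, -0.0158], [0.4148, -0.0089], [0.4386, -0.0076]]
0.055 [[0.4257, 0.0006], [0.4267, -0.0147], [0.4145, -0.0078], [0.438, -0.0066]]
0.06 [[0.4252, 0.0015], [0.4263, -0.0135], [0.4142, -0.0068], [0.4374, -0.0056]]
left [0.41371894 0.22680052 0.046     ] right [ 0.42607084 -0.01288141  0.046     ]
top [[230.8, 208.8], [206.8, 210.7], [254.7, 207.0], [190.6, 211.3], [270.3, 205.2]]
scene [[243.7, 224.8], [219.2, 239.1], [266.6, 211.4], [202.0, 245.9], [280.9, 200.1]]
```

>>> send_rows(xyz=[[-2, 6, 36], [-4, 12, 74], [-6, 18, 110], [-8, 24, 145], [-8, 28, 175], [-8, 28, 181], [-8, 28, 181], [-8, 28, 181], [-8, 28, 181], [-8, 28, 181]], dr=[[0, 0, 0], [0, 0, 0], [0, 0, 0], [0, 0, 0], [0, 0, 0], [0, 0, 0], [0, 0, 0], [0, 0, 0], [0, 0, 0], [0, 0, 0]], jaw=0, grip_force=20)

```text
time: 3.3
position: [0.4273, -0.0114, 0.0825]
tool_rot: [2.162, 2.274, 0.002]
ft_force: [0.0, -0.9, 0.4]
grip_width: 0.007
grip_force: 0.0
```

>>> send_rows(xyz=[[0, 0, 2], [0, 0, 4], [0, 0, 4], [0, 0, 4], [0, 0, 4], [0, 0, 4], [0, 0, 4], [0, 0, 4], [0, 0, 4], [0, 0, 4]], dr=[[0, 0, 0], [0, 0, 0], [0, 0, 0], [0, 0, 0], [0, 0, 0], [0, 0, 0], [0, 0, 0], [0, 0, 0], [0, 0, 0], [0, 0, 0]])

```text
time: 4.13
position: [0.4258, -0.0111, 0.0765]
tool_rot: [-2.164, -2.277, 0.0]
ft_force: [-0.2, -0.2, 0.3]
grip_width: 0.006
grip_force: 0.0
```

>>> send_rows(xyz=[[0, 0, 1], [0, 0, 2], [0, 0, 3], [0, 0, 3], [0, 0, 3], [0, 0, 3], [0, 0, 3], [0, 0, 3], [0, 0, 3], [0, 0, 3]], dr=[[0, 0, 0], [0, 0, 0], [0, 0, 0], [0, 0, 0], [0, 0, 0], [0, 0, 0], [0, 0, 0], [0, 0, 0], [0, 0, 0], [0, 0, 0]])

```text
time: 4.97
position: [0.4259, -0.0111, 0.0736]
tool_rot: [2.164, 2.277, -0.0]
ft_force: [0.8, -0.0, 0.4]
grip_width: 0.004
grip_force: 0.0
```

>>> send_rows(xyz=[[0, 0, 1], [0, 0, 2], [0, 0, 3], [0, 0, 3], [0, 0, 3], [0, 0, 3], [0, 0, 3], [0, 0, 3], [0, 0, 3], [0, 0, 3]], dr=[[0, 0, 0], [0, 0, 0], [0, 0, 0], [0, 0, 0], [0, 0, 0], [0, 0, 0], [0, 0, 0], [0, 0, 0], [0, 0, 0], [0, 0, 0]])

```text
time: 5.8
position: [0.426, -0.0111, 0.0706]
tool_rot: [2.164, 2.277, 0.0]
ft_force: [1.1, -0.6, 1.5]
grip_width: 0.004
grip_force: 0.8
```

>>> send_rows(xyz=[[0, 0, 1], [0, 0, 2], [0, 0, 3], [0, 0, 3], [0, 0, 3], [0, 0, 3], [0, 0, 3], [0, 0, 3], [0, 0, 3], [0, 0, 3]], dr=[[0, 0, 0], [0, 0, 0], [0, 0, 0], [0, 0, 0], [0, 0, 0], [0, 0, 0], [0, 0, 0], [0, 0, 0], [0, 0, 0], [0, 0, 0]])

```text
time: 6.63
position: [0.4256, -0.0109, 0.0674]
tool_rot: [-2.164, -2.277, 0.0]
ft_force: [0.1, 0.7, 0.8]
grip_width: 0.008
grip_force: 0.2
```

>>> send_rows(xyz=[[0, 0, 1], [0, 0, 2], [0, 0, 3], [0, 0, 3], [0, 0, 3], [0, 0, 3], [0, 0, 3], [0, 0, 3], [0, 0, 3], [0, 0, 3]], dr=[[0, 0, 0], [0, 0, 0], [0, 0, 0], [0, 0, 0], [0, 0, 0], [0, 0, 0], [0, 0, 0], [0, 0, 0], [0, 0, 0], [0, 0, 0]])

```text
time: 7.47
position: [0.4258, -0.011, 0.0644]
tool_rot: [-2.164, -2.277, 0.0]
ft_force: [-0.1, -0.1, -0.4]
grip_width: 0.007
grip_force: 0.2
```

Run:
```python
from h import *
s=get_state(); print(s['ft_force'],s['position']); im=get_image("wrist")[:,:,::-1]; t=get_image("scene")[:,:,::-1]
print(get_state()['ft_force'])
a=im[40:340,120:400]; b=cv2.resize(t[170:270,190:300],None,fx=3,fy=3,interpolation=cv2.INTER_CUBIC)
cv2.imwrite("pics/w2.png",np.hstack([a,b]))
```

```text
[-0.12589877 -0.14559126 -0.40612497] [ 0.42575734 -0.01100226  0.06444987]
[ 0.11250831 -0.26265062  0.69606818]
```

View pics/w2.png

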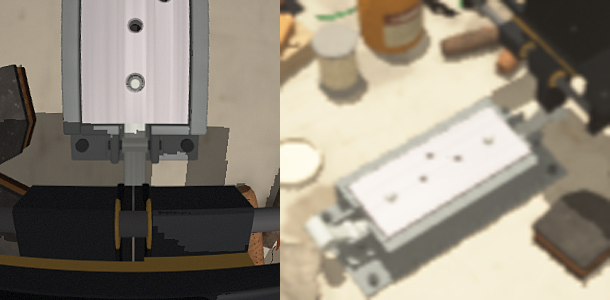

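>>> send_rows(xyz=[[0, 0, 0.3], [0, 0, 0.6], [0, 0, 0.9], [0, 0, 1.2], [0, 0, 1.5], [0, 0, 1.8], [0, 0, 2.1], [0, 0, 2.4], [0, 0, 2.7], [0, 0, 3]], dr=[[0, 0, 0], [0, 0, 0], [0, 0, 0], [0, 0, 0], [0, 0, 0], [0, 0, 0], [0, 0, 0], [0, 0, 0], [0, 0, 0], [0, 0, 0]])

```text
time: 8.4
position: [0.4259, -0.0111, 0.0615]
tool_rot: [2.164, 2.277, 0.0]
ft_force: [-0.9, -0.1, 1.1]
grip_width: 0.004
grip_force: 0.8
```

>>> send_rows(xyz=[[0, 0, 0.3], [0, 0, 0.6], [0, 0, 0.9], [0, 0, 1.2], [0, 0, 1.5], [0, 0, 1.8], [0, 0, 2.1], [0, 0, 2.4], [0, 0, 2.7], [0, 0, 3]], dr=[[0, 0, 0], [0, 0, 0], [0, 0, 0], [0, 0, 0], [0, 0, 0], [0, 0, 0], [0, 0, 0], [0, 0, 0], [0, 0, 0], [0, 0, 0]])

```text
time: 9.23
position: [0.426, -0.0115, 0.0591]
tool_rot: [2.164, 2.277, -0.001]
ft_force: [-2.0, -2.2, 9.0]
grip_width: 0.002
grip_force: 4.7
```

>>> send_rows(xyz=[[0, 0, -25], [20, 0, -33], [60, 0, -33], [100, 0, -33], [140, 0, -33], [180, 0, -33], [220, 0, -33], [239, 0, -33], [239, 0, -29], [239, 0, -25]], dr=[[0, 0, 0], [0, 0, 0], [0, 0, 0], [0, 0, 0], [0, 0, 0], [0, 0, 0], [0, 0, 0], [0, 0, 0], [0, 0, 0], [0, 0, 0]])

```text
time: 10.07
position: [0.4128, 0.2289, 0.083]
tool_rot: [-2.159, -2.28, 0.0]
ft_force: [-0.0, -0.1, -0.6]
grip_width: 0.004
grip_force: 0.0
```

>>> send_rows(xyz=[[0, 0, 0.3], [0, 0, 0.6], [0, 0, 0.9], [0, 0, 1.2], [0, 0, 1.5], [0, 0, 1.8], [0, 0, 2.1], [0, 0, 2.4], [0, 0, 2.7], [0, 0, 3]], dr=[[0, 0, 0], [0, 0, 0], [0, 0, 0], [0, 0, 0], [0, 0, 0], [0, 0, 0], [0, 0, 0], [0, 0, 0], [0, 0, 0], [0, 0, 0]])

```text
time: 10.9
position: [0.4137, 0.2276, 0.0805]
tool_rot: [2.164, 2.277, -0.0]
ft_force: [0.2, 0.3, 0.6]
grip_width: 0.011
grip_force: 0.0
```

>>> send_rows(xyz=[[0, 0, 0.3], [0, 0, 0.6], [0, 0, 0.9], [0, 0, 1.2], [0, 0, 1.5], [0, 0, 1.8], [0, 0, 2.1], [0, 0, 2.4], [0, 0, 2.7], [0, 0, 3]], dr=[[0, 0, 0], [0, 0, 0], [0, 0, 0], [0, 0, 0], [0, 0, 0], [0, 0, 0], [0, 0, 0], [0, 0, 0], [0, 0, 0], [0, 0, 0]])

```text
time: 11.73
position: [0.4137, 0.2276, 0.0775]
tool_rot: [2.164, 2.277, -0.0]
ft_force: [0.3, 0.1, -0.0]
grip_width: 0.006
grip_force: 0.0
```

>>> send_rows(xyz=[[0, 0, 0.3], [0, 0, 0.6], [0, 0, 0.9], [0, 0, 1.2], [0, 0, 1.5], [0, 0, 1.8], [0, 0, 2.1], [0, 0, 2.4], [0, 0, 2.7], [0, 0, 3]], dr=[[0, 0, 0], [0, 0, 0], [0, 0, 0], [0, 0, 0], [0, 0, 0], [0, 0, 0], [0, 0, 0], [0, 0, 0], [0, 0, 0], [0, 0, 0]])

```text
time: 12.57
position: [0.4137, 0.2276, 0.0745]
tool_rot: [2.164, 2.277, -0.0]
ft_force: [0.0, -0.6, -0.3]
grip_width: 0.004
grip_force: 0.0
```

>>> send_rows(xyz=[[0, 0, 0.3], [0, 0, 0.6], [0, 0, 0.9], [0, 0, 1.2], [0, 0, 1.5], [0, 0, 1.8], [0, 0, 2.1], [0, 0, 2.4], [0, 0, 2.7], [0, 0, 3]], dr=[[0, 0, 0], [0, 0, 0], [0, 0, 0], [0, 0, 0], [0, 0, 0], [0, 0, 0], [0, 0, 0], [0, 0, 0], [0, 0, 0], [0, 0, 0]])

```text
time: 13.4
position: [0.4139, 0.2277, 0.0716]
tool_rot: [2.164, 2.277, 0.001]
ft_force: [-0.0, 2.4, 2.1]
grip_width: 0.006
grip_force: 1.3
```

>>> send_rows(xyz=[[0, 0, 0.3], [0, 0, 0.6], [0, 0, 0.9], [0, 0, 1.2], [0, 0, 1.5], [0, 0, 1.8], [0, 0, 2.1], [0, 0, 2.4], [0, 0, 2.7], [0, 0, 3]], dr=[[0, 0, 0], [0, 0, 0], [0, 0, 0], [0, 0, 0], [0, 0, 0], [0, 0, 0], [0, 0, 0], [0, 0, 0], [0, 0, 0], [0, 0, 0]])

```text
time: 14.23
position: [0.4136, 0.2275, 0.0684]
tool_rot: [-2.164, -2.277, 0.0]
ft_force: [-0.2, 0.6, 1.8]
grip_width: 0.002
grip_force: 1.0
```

>>> send_rows(xyz=[[0, 0, 0.3], [0, 0, 0.6], [0, 0, 0.9], [0, 0, 1.2], [0, 0, 1.5], [0, 0, 1.8], [0, 0, 2.1], [0, 0, 2.4], [0, 0, 2.7], [0, 0, 3]], dr=[[0, 0, 0], [0, 0, 0], [0, 0, 0], [0, 0, 0], [0, 0, 0], [0, 0, 0], [0, 0, 0], [0, 0, 0], [0, 0, 0], [0, 0, 0]])

```text
time: 15.07
position: [0.4137, 0.2279, 0.066]
tool_rot: [2.164, 2.277, -0.0]
ft_force: [-2.6, 0.9, 8.6]
grip_width: 0.004
grip_force: 4.3
```

>>> send_rows(xyz=[[0, 0, 0.5], [0, 0, 1], [0, 0, 1.5], [0, 0, 2], [0, 0, 2.5], [0, 0, 3], [0, 0, 3], [0, 0, 3], [0, 0, 3], [0, 0, 3]], dr=[[0, 0, 0], [0, 0, 0], [0, 0, 0], [0, 0, 0], [0, 0, 0], [0, 0, 0], [0, 0, 0], [0, 0, 0], [0, 0, 0], [0, 0, 0]])

```text
time: 15.9
position: [0.4137, 0.2293, 0.0635]
tool_rot: [-2.163, -2.278, -0.003]
ft_force: [-2.9, 3.6, 8.8]
grip_width: 0.005
grip_force: 4.7
```

>>> send_rows(xyz=[[0, 0, -28], [-20, 0, -35], [-60, 0, -35], [-100, 0, -35], [-140, 0, -35], [-180, 0, -35], [-220, 0, -35], [-239, 0, -25], [-239, 0, -8], [-239, 0, 2]], dr=[[0, 0, 0], [0, 0, 0], [0, 0, 0], [0, 0, 0], [0, 0, 0], [0, 0, 0], [0, 0, 0], [0, 0, 0], [0, 0, 0], [0, 0, 0]])

```text
time: 16.73
position: [0.4247, -0.0132, 0.0591]
tool_rot: [-2.168, -2.273, 0.003]
ft_force: [-1.2, -5.2, 12.0]
grip_width: 0.008
grip_force: 7.1
```

>>> send_rows(xyz=[[0, 0, 1], [0, 0, 2], [0, 0, 3], [0, 0, 4], [0, 0, 5], [0, 0, 6], [0, 0, 7], [0, 0, 8], [0, 0, 9], [0, 0, 9]], dr=[[0, 0, 0], [0, 0, 0], [0, 0, 0], [0, 0, 0], [0, 0, 0], [0, 0, 0], [0, 0, 0], [0, 0, 0], [0, 0, 0], [0, 0, 0]])

```text
time: 17.57
position: [0.4262, -0.0116, 0.0525]
tool_rot: [2.162, 2.277, -0.002]
ft_force: [-2.1, -2.9, 7.3]
grip_width: 0.004
grip_force: 3.3
```

>>> send_rows(xyz=[[0, 0, -30], [15, 0, -49], [55, 0, -49], [95, 0, -49], [135, 0, -49], [175, 0, -49], [215, 0, -49], [239, 0, -40], [239, 0, -22], [239, 0, -16]], dr=[[0, 0, 0], [0, 0, 0], [0, 0, 0], [0, 0, 0], [0, 0, 0], [0, 0, 0], [0, 0, 0], [0, 0, 0], [0, 0, 0], [0, 0, 0]])

```text
time: 18.4
position: [0.412, 0.2297, 0.0664]
tool_rot: [-2.157, -2.282, 0.001]
ft_force: [-0.5, -0.9, -0.5]
grip_width: 0.005
grip_force: 0.0
```

>>> send_rows(xyz=[[0, 0, 1], [0, 0, 2], [0, 0, 3.5], [0, 0, 5], [0, 0, 6.5], [0, 0, 8], [0, 0, 9.5], [0, 0, 11], [0, 0, 12], [0, 0, 12]], dr=[[0, 0, 0], [0, 0, 0], [0, 0, 0], [0, 0, 0], [0, 0, 0], [0, 0, 0], [0, 0, 0], [0, 0, 0], [0, 0, 0], [0, 0, 0]])

```text
time: 19.23
position: [0.4149, 0.2294, 0.0574]
tool_rot: [2.165, 2.276, 0.007]
ft_force: [-1.4, 2.6, 7.2]
grip_width: 0.006
grip_force: 3.4
```

>>> send_rows(xyz=[[0, 0, -30], [-15, 0, -46], [-55, 0, -46], [-95, 0, -46], [-135, 0, -46], [-175, 0, -46], [-215, 0, -46], [-240, 0, -30], [-240, 0, -10], [-240, 0, -1]], dr=[[0, 0, 0], [0, 0, 0], [0, 0, 0], [0, 0, 0], [0, 0, 0], [0, 0, 0], [0, 0, 0], [0, 0, 0], [0, 0, 0], [0, 0, 0]])

```text
time: 20.07
position: [0.4251, -0.0148, 0.0555]
tool_rot: [-2.171, -2.271, 0.002]
ft_force: [-0.3, 0.1, 0.2]
grip_width: 0.003
grip_force: 0.0
```

>>> send_rows(xyz=[[0, 0, 1], [0, 0, 2], [0, 0, 3.5], [0, 0, 5], [0, 0, 6.5], [0, 0, 8], [0, 0, 9.5], [0, 0, 11], [0, 0, 11], [0, 0, 11]], dr=[[0, 0, 0], [0, 0, 0], [0, 0, 0], [0, 0, 0], [0, 0, 0], [0, 0, 0], [0, 0, 0], [0, 0, 0], [0, 0, 0], [0, 0, 0]])

```text
time: 20.9
position: [0.427, -0.0126, 0.0468]
tool_rot: [2.161, 2.276, -0.001]
ft_force: [-0.4, -1.8, 4.5]
grip_width: 0.005
grip_force: 2.4
```

>>> send_rows(xyz=[[0, 0, -35], [15, 0, -56], [55, 0, -56], [95, 0, -56], [135, 0, -56], [175, 0, -56], [215, 0, -56], [240, 0, -44], [240, 0, -22], [240, 0, -15]], dr=[[0, 0, 0], [0, 0, 0], [0, 0, 0], [0, 0, 0], [0, 0, 0], [0, 0, 0], [0, 0, 0], [0, 0, 0], [0, 0, 0], [0, 0, 0]])

```text
time: 21.73
position: [0.412, 0.2296, 0.0593]
tool_rot: [-2.157, -2.282, 0.002]
ft_force: [-0.5, -1.1, 0.1]
grip_width: 0.004
grip_force: 0.0
```

>>> send_rows(xyz=[[0, 0, 1], [0, 0, 2], [0, 0, 3.5], [0, 0, 5], [0, 0, 6.5], [0, 0, 8], [0, 0, 9.5], [0, 0, 10.5], [0, 0, 10.5], [0, 0, 10.5]], dr=[[0, 0, 0], [0, 0, 0], [0, 0, 0], [0, 0, 0], [0, 0, 0], [0, 0, 0], [0, 0, 0], [0, 0, 0], [0, 0, 0], [0, 0, 0]])

```text
time: 22.57
position: [0.4148, 0.2282, 0.0516]
tool_rot: [2.165, 2.275, 0.004]
ft_force: [-2.0, 2.0, 4.8]
grip_width: 0.003
grip_force: 2.4
```

>>> send_rows(xyz=[[0, 0, -35], [-15, 0, -53], [-55, 0, -53], [-95, 0, -53], [-135, 0, -53], [-175, 0, -53], [-215, 0, -53], [-240, 0, -30], [-240, 0, -10], [-240, 0, 0]], dr=[[0, 0, 0], [0, 0, 0], [0, 0, 0], [0, 0, 0], [0, 0, 0], [0, 0, 0], [0, 0, 0], [0, 0, 0], [0, 0, 0], [0, 0, 0]])

```text
time: 23.4
position: [0.4251, -0.0155, 0.049]
tool_rot: [2.171, 2.27, -0.002]
ft_force: [-1.0, 0.0, -0.2]
grip_width: 0.001
grip_force: 0.0
```

>>> send_rows(xyz=[[0, 0, 1], [0, 0, 2], [0, 0, 3], [0, 0, 4], [0, 0, 5], [0, 0, 6], [0, 0, 7], [0, 0, 8], [0, 0, 9], [0, 0, 9]], dr=[[0, 0, 0], [0, 0, 0], [0, 0, 0], [0, 0, 0], [0, 0, 0], [0, 0, 0], [0, 0, 0], [0, 0, 0], [0, 0, 0], [0, 0, 0]])

```text
time: 24.23
position: [0.4268, -0.0126, 0.0422]
tool_rot: [2.162, 2.276, -0.001]
ft_force: [-1.4, -1.6, 5.9]
grip_width: 0.005
grip_force: 2.6
```

Run:
```python
from h import *
s=get_state(); im=get_image("wrist")[:,:,::-1]; print(s['ft_force'],s['position'])
np.save("s3.npy",s,allow_pickle=True);cv2.imwrite("pics/w3f.png",im)
cv2.imwrite("pics/w3.png",cv2.resize(im[0:250,160:400],None,fx=2.4,fy=2.4,interpolation=cv2.INTER_CUBIC))
```

```text
[-1.37366856 -1.58371935  5.89930749] [ 0.42684129 -0.01263301  0.04221953]
```

View pics/w3.png

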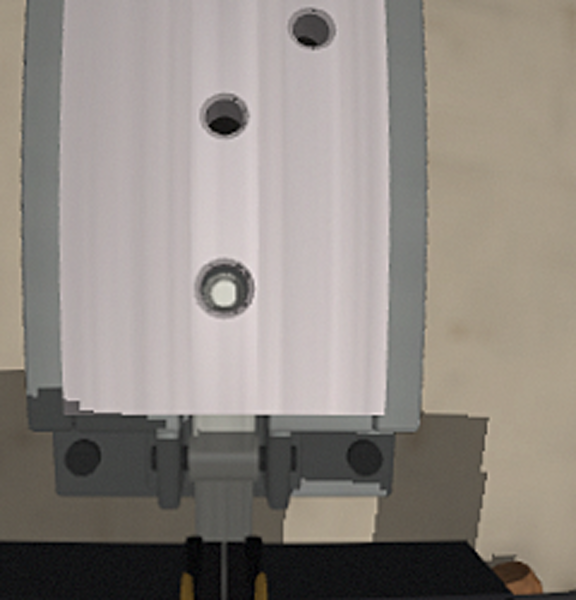

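Run:
```python
from h import *
s=np.load("s3.npy",allow_pickle=True).item()
g=cv2.imread("pics/w3f.png").astype(float)
def edges(r):  # sub-pixel plate edges: bright pinkish plate vs grey wall
    l=g[r-2:r+3].mean(0).mean(1)
    dd=np.gradient(l); L=np.argmax(dd[178:200])+178; Rr=np.argmin(dd[308:335])+308
    sub=lambda i:i+.5*(dd[i-1]-dd[i+1])/(dd[i-1]-2*dd[i]+dd[i+1])
    return sub(L),sub(Rr)
for r in(10,40,70,100,130,160):
    a,b=edges(r)
    out=[]
    for z in np.arange(.04,.075,.0005):
        p=topt("wrist",[[a,r],[b,r]],z,s); out.append((abs(abs(p[0,0]-p[1,0])-.0601),z,p[:,1].mean()))
    print(r,round(a,1),round(b,1),min(out))
```

```text
10 185.8 320.3 (np.float64(6.0736456664142735e-05), np.float64(0.056000000000000015), np.float64(0.10896643833078384))
40 184.8 321.3 (np.float64(1.6172344003598238e-05), np.float64(0.056500000000000015), np.float64(0.09401857150482362))
70 184.2 321.8 (np.float64(7.792274697250579e-05), np.float64(0.057000000000000016), np.float64(0.07994749698711681))
100 184.1 321.8 (np.float64(4.4467927563560106e-05), np.float64(0.057000000000000016), np.float64(0.06645551425809666))
130 184.7 321.3 (np.float64(3.0288378887396994e-05), np.float64(0.057000000000000016), np.float64(0.05312191193798544))
160 185.5 320.4 (np.float64(4.6049087747815354e-05), np.float64(0.057500000000000016), np.float64(0.039748562110296475))
```

>>> send_rows(xyz=[[0, 0, -38], [15, 0, -60], [55, 0, -60], [95, 0, -60], [135, 0, -60], [175, 0, -60], [215, 0, -60], [240, 0, -44], [240, 0, -22], [240, 0, -13.5]], dr=[[0, 0, 0], [0, 0, 0], [0, 0, 0], [0, 0, 0], [0, 0, 0], [0, 0, 0], [0, 0, 0], [0, 0, 0], [0, 0, 0], [0, 0, 0]])

```text
time: 25.12
position: [0.4121, 0.2293, 0.0532]
tool_rot: [-2.158, -2.281, 0.002]
ft_force: [-0.4, -0.7, 0.2]
grip_width: 0.008
grip_force: 0.0
```

>>> send_rows(xyz=[[0, 0, 1], [0, 0, 2], [0, 0, 3], [0, 0, 4], [0, 0, 5], [0, 0, 6], [0, 0, 7], [0, 0, 8], [0, 0, 9], [0, 0, 9]], dr=[[0, 0, 0], [0, 0, 0], [0, 0, 0], [0, 0, 0], [0, 0, 0], [0, 0, 0], [0, 0, 0], [0, 0, 0], [0, 0, 0], [0, 0, 0]])

```text
time: 25.95
position: [0.4145, 0.2274, 0.0466]
tool_rot: [2.165, 2.275, 0.002]
ft_force: [-0.9, 1.0, 3.2]
grip_width: 0.007
grip_force: 1.7
```

>>> send_rows(xyz=[[0, 0, -36], [-15, 0, -57], [-55, 0, -57], [-95, 0, -57], [-135, 0, -57], [-175, 0, -57], [-215, 0, -57], [-240, 0, -34], [-240, 0, -10], [-240, 0, 0]], dr=[[0, 0, 0], [0, 0, 0], [0, 0, 0], [0, 0, 0], [0, 0, 0], [0, 0, 0], [0, 0, 0], [0, 0, 0], [0, 0, 0], [0, 0, 0]])

```text
time: 26.78
position: [0.4246, -0.0154, 0.0438]
tool_rot: [-2.171, -2.27, 0.003]
ft_force: [-0.5, 1.1, 0.2]
grip_width: 0.008
grip_force: 0.0
```

>>> send_rows(xyz=[[0, 0, 1], [0, 0, 2], [0, 0, 3], [0, 0, 4], [0, 0, 5], [0, 0, 5.5], [0, 0, 6], [0, 0, 6], [0, 0, 6], [0, 0, 6]], dr=[[0, 0, 0], [0, 0, 0], [0, 0, 0], [0, 0, 0], [0, 0, 0], [0, 0, 0], [0, 0, 0], [0, 0, 0], [0, 0, 0], [0, 0, 0]])

```text
time: 27.62
position: [0.4268, -0.0121, 0.0406]
tool_rot: [2.162, 2.276, 0.0]
ft_force: [-0.4, 0.4, 5.8]
grip_width: 0.007
grip_force: 2.7
```

```bash
cat > est.py <<'E'
from h import *
s=get_state(); g=get_image("wrist")[:,:,::-1]; print(s['ft_force'].round(1) if hasattr(s['ft_force'],'round') else s['ft_force'],s['position']); cv2.imwrite("pics/est%.1f.png"%s['time'],g); g=g.astype(float)
def edges(r):
    l=g[r-2:r+3].mean(0).mean(1); dd=np.gradient(l); L=np.argmax(dd[178:200])+178; Rr=np.argmin(dd[308:335])+308
    sub=lambda i:i+.5*(dd[i-1]-dd[i+1])/(dd[i-1]-2*dd[i]+dd[i+1])
    return sub(L),sub(Rr)
for r in(10,40,70,100,130,160):
    a,b=edges(r); out=[]
    for z in np.arange(.04,.075,.0002):
        p=topt("wrist",[[a,r],[b,r]],z,s); out.append((abs(abs(p[0,0]-p[1,0])-.0601),z,p[:,1].mean(),p[:,0].mean()))
    print(r,round(a,1),round(b,1),np.round(min(out)[1:],4))
E
python3 est.py
```

```text
[-0.4  0.4  5.8] [ 0.42681943 -0.01210571  0.04057724]
10 183.7 322.6 [0.059  0.1078 0.4204]
40 182.8 323.3 [0.0588 0.0935 0.4211]
70 182.4 323.7 [0.0588 0.08   0.4218]
100 182.4 323.5 [0.0588 0.0668 0.4224]
130 183.1 323.0 [0.0586 0.0538 0.4232]
160 184.1 321.9 [0.0586 0.0407 0.4238]
```

>>> send_rows(xyz=[[0, 0, -36], [0, 0, -66], [30, 0, -66], [65, 0, -66], [100, 0, -66], [119, 0, -66], [119, 0, -66], [119, 0, -66], [119, 0, -66], [119, 0, -66]], dr=[[0, 0, 0], [0, 0, 0], [0, 0, 0], [0, 0, 0], [0, 0, 0], [0, 0, 0], [0, 0, 0], [0, 0, 0], [0, 0, 0], [0, 0, 0]], jaw=87)

```text
time: 28.5
position: [0.42, 0.1054, 0.1055]
tool_rot: [2.166, 2.275, -0.001]
ft_force: [0.5, 0.6, -0.3]
grip_width: 0.682
grip_force: 0.0
```

Run:
```python
from h import *
for i in range(2): get_image("top")
s=get_state(); g=get_image("wrist"); im=get_image("scene"); print(s['position'],s['tool_rot'],s['grip_width'],R.from_rotvec(s['tool_rot']).as_matrix().round(4))
cv2.imwrite("pics/g1.png",np.hstack([g[:,60:440],cv2.resize(im[150:280,180:310],(384,384),interpolation=2)])[:,:,::-1])
```

```text
[0.41998009 0.10551666 0.10544804] [ 2.16636756e+00  2.27474893e+00 -7.53283162e-04] 0.7728559560864846 [[-4.880e-02  9.988e-01 -1.000e-04]
 [ 9.988e-01  4.880e-02 -6.000e-04]
 [-6.000e-04 -1.000e-04 -1.000e+00]]
```

View pics/g1.png

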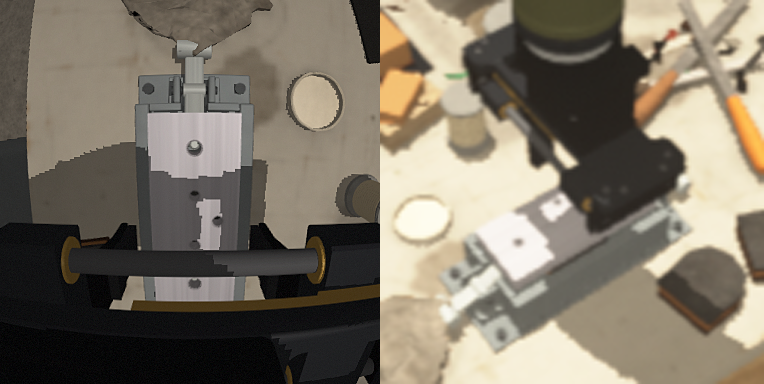

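>>> send_rows(xyz=[[1, 0, 0], [1.5, 0, 0], [1.5, 0, 6], [1.5, 0, 14], [1.5, 0, 24], [1.5, 0, 32], [1.5, 0, 38], [1.5, 0, 42], [1.5, 0, 42.5], [1.5, 0, 42.5]], dr=[[0, 0, 0], [0, 0, 0], [0, 0, 0], [0, 0, 0], [0, 0, 0], [0, 0, 0], [0, 0, 0], [0, 0, 0], [0, 0, 0], [0, 0, 0]])

```text
time: 29.53
position: [0.4196, 0.1085, 0.0629]
tool_rot: [-2.163, -2.277, 0.0]
ft_force: [-0.7, -0.6, -0.4]
grip_width: 1.0
grip_force: 0.0
```

>>> send_rows(xyz=[[0, 0, 0], [0, 0, 0], [0, 0, 0], [0, 0, 0], [0, 0, 0], [0, 0, 0], [0, 0, 0], [0, 0, 0], [0, 0, 0], [0, 0, 0]], dr=[[0, 0, 0], [0, 0, 0], [0, 0, 0], [0, 0, 0], [0, 0, 0], [0, 0, 0], [0, 0, 0], [0, 0, 0], [0, 0, 0], [0, 0, 0]], jaw=40, grip_force=50)

```text
time: 30.37
position: [0.4206, 0.1082, 0.0634]
tool_rot: [2.163, 2.276, 0.002]
ft_force: [4.0, 0.1, 1.3]
grip_width: 0.682
grip_force: 50.0
```

>>> send_rows(xyz=[[0, 0, -0.5], [0, 0, -1.5], [0, 0, -3], [0, 0, -5], [0, 0, -7], [0, 0, -9], [0, 0, -12], [0, 0, -15], [0, 0, -18], [0, 0, -20]], dr=[[0, 0, 0], [0, 0, 0], [0, 0, 0], [0, 0, 0], [0, 0, 0], [0, 0, 0], [0, 0, 0], [0, 0, 0], [0, 0, 0], [0, 0, 0]])

```text
time: 31.2
position: [0.4198, 0.1082, 0.0834]
tool_rot: [2.164, 2.277, -0.0]
ft_force: [0.8, -0.7, -3.4]
grip_width: 0.688
grip_force: 50.0
```

Run:
```python
from h import *
s=get_state(); g=get_image("wrist"); im=get_image("scene"); t=get_image("top");print(s['position'],s['ft_force'],s['torque'],s['grip_width'],s['grip_force'])
cv2.imwrite("pics/t1.png",t[:,:,::-1])
cv2.imwrite("pics/g2.png",np.hstack([g[:,60:440],cv2.resize(im[150:280,180:310],(384,384),interpolation=2)])[:,:,::-1])
# mat corners from initial top / scene pictures
for n,(x0,x1,y0,y1) in dict(top=(115,195,130,190),scene=(85,180,190,265)).items():
    b=cv2.imread(f"pics/{n}0.png").max(2); m=np.zeros(b.shape,np.uint8); m[y0:y1,x0:x1]=b[y0:y1,x0:x1]<85
    m=cv2.morphologyEx(m,cv2.MORPH_OPEN,np.ones((3,3)))
    c=max(cv2.findContours(m,0,2)[0],key=cv2.contourArea); q=topt(n,c[:,0,:],.004)[:,:2]
    r=cv2.minAreaRect((q*1000).astype(np.float32)); print(n,r,cv2.boxPoints(r).round(0).tolist())
```

```text
[0.41981034 0.10824537 0.083433  ] [ 0.7568148  -0.6534995  -3.42272397] [ 0.00761659 -0.08055543  0.04019387] 0.68764592145608 49.99281406402588
top ((593.7709350585938, 344.74700927734375), (91.85009765625, 174.99114990234375), 16.620864868164062) [[525.0, 415.0], [575.0, 248.0], [663.0, 274.0], [613.0, 442.0]]
scene ((592.8456420898438, 345.6500244140625), (92.46954345703125, 174.92401123046875), 16.775251388549805) [[523.0, 416.0], [574.0, 249.0], [662.0, 275.0], [612.0, 443.0]]
```

View pics/g2.png

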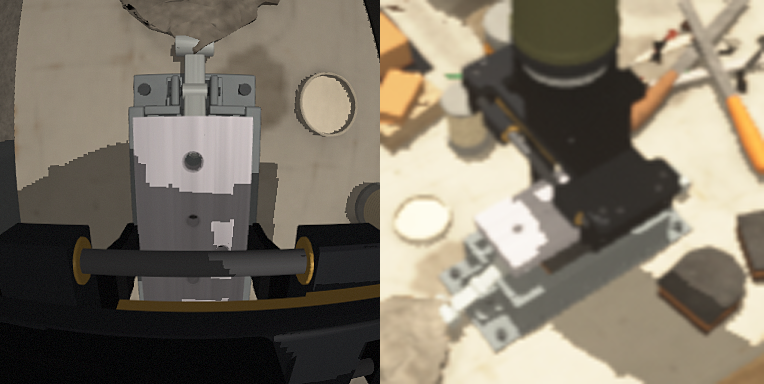

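>>> send_rows(xyz=[[0, 0, -15], [0, 0, -35], [0, 0, -60], [10, 8, -75], [32, 26, -75], [58, 47, -75], [84, 68, -75], [110, 89, -75], [128, 104, -75], [137, 111, -75]], dr=[[0, 0, 0], [0, 0, 0], [0, 0, 0], [0, 0, -0.03], [0, 0, -0.06], [0, 0, -0.1], [0, 0, -0.14], [0, 0, -0.18], [0, 0, -0.22], [0, 0, -0.246]])

```text
time: 32.18
position: [0.5246, 0.2539, 0.157]
tool_rot: [-1.862, -2.526, -0.003]
ft_force: [0.4, 0.3, -4.0]
grip_width: 0.682
grip_force: 50.0
```

>>> send_rows(xyz=[[8, 11, 0], [20, 27, 0], [34, 46, 0], [48, 64, 0], [60, 80, 15], [67, 90, 35], [70, 94, 60], [70, 94, 85], [70, 94, 105], [70, 94, 115]], dr=[[0, 0, 0], [0, 0, 0], [0, 0, 0], [0, 0, 0], [0, 0, 0], [0, 0, 0], [0, 0, 0], [0, 0, 0], [0, 0, 0], [0, 0, 0]])

```text
time: 33.02
position: [0.5916, 0.3434, 0.0384]
tool_rot: [-1.867, -2.523, 0.009]
ft_force: [-0.1, -1.2, -4.5]
grip_width: 0.684
grip_force: 50.0
```

Run:
```python
from h import *
for i in range(3): t=get_image("top")
s=get_state(); g=get_image("wrist"); im=get_image("scene"); print(s['time'],s['position'],s['tool_rot'],s['ft_force'],s['grip_width'])
cv2.imwrite("pics/p1.png",np.hstack([g[:,60:440],cv2.resize(im[140:270,60:190],(384,384),interpolation=2)])[:,:,::-1])
```

```text
33.1667 [0.59280219 0.34461397 0.04208222] [-1.86839972 -2.52433488  0.00270226] [ 0.1991794  -0.35682716 -3.11484246] 0.6828446521989878
```

View pics/p1.png

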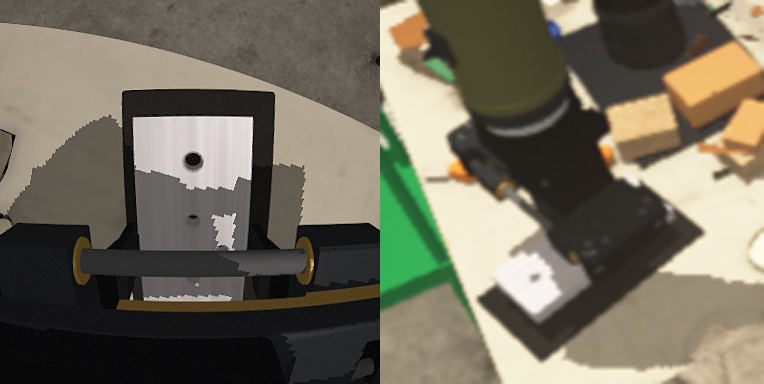

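>>> send_rows(xyz=[[0, 0, 3], [0, 0, 7], [0, 0, 11], [0, 0, 14], [0, 0, 16], [0, 0, 17.5], [0, 0, 18.5], [0, 0, 18.5], [0, 0, 18.5], [0, 0, 18.5]], dr=[[0, 0, 0], [0, 0, 0], [0, 0, 0], [0, 0, 0], [0, 0, 0], [0, 0, 0], [0, 0, 0], [0, 0, 0], [0, 0, 0], [0, 0, 0]])

```text
time: 34.1
position: [0.5931, 0.3453, 0.0247]
tool_rot: [1.868, 2.526, 0.0]
ft_force: [-0.3, 0.6, -4.6]
grip_width: 0.674
grip_force: 50.0
```

>>> send_rows(xyz=[[0, 0, 0.2], [0, 0, 0.4], [0, 0, 0.6], [0, 0, 0.8], [0, 0, 1], [0, 0, 1.2], [0, 0, 1.4], [0, 0, 1.6], [0, 0, 1.8], [0, 0, 2]], dr=[[0, 0, 0], [0, 0, 0], [0, 0, 0], [0, 0, 0], [0, 0, 0], [0, 0, 0], [0, 0, 0], [0, 0, 0], [0, 0, 0], [0, 0, 0]])

```text
time: 34.93
position: [0.593, 0.3452, 0.0225]
tool_rot: [1.868, 2.526, -0.0]
ft_force: [-0.4, 0.0, -3.5]
grip_width: 0.684
grip_force: 50.0
```

>>> send_rows(xyz=[[0, 0, 0.2], [0, 0, 0.4], [0, 0, 0.6], [0, 0, 0.8], [0, 0, 1], [0, 0, 1.2], [0, 0, 1.2], [0, 0, 1.2], [0, 0, 1.2], [0, 0, 1.2]], dr=[[0, 0, 0], [0, 0, 0], [0, 0, 0], [0, 0, 0], [0, 0, 0], [0, 0, 0], [0, 0, 0], [0, 0, 0], [0, 0, 0], [0, 0, 0]])

```text
time: 35.77
position: [0.593, 0.3452, 0.0219]
tool_rot: [1.868, 2.526, -0.0]
ft_force: [-2.5, -2.1, 5.7]
grip_width: 0.689
grip_force: 50.0
```

Contact (force +5.7 N). Release gently.

>>> send_rows(xyz=[[0, 0, 0], [0, 0, 0], [0, 0, 0], [0, 0, 0], [0, 0, 0], [0, 0, 0], [0, 0, 0], [0, 0, 0], [0, 0, 0], [0, 0, 0]], dr=[[0, 0, 0], [0, 0, 0], [0, 0, 0], [0, 0, 0], [0, 0, 0], [0, 0, 0], [0, 0, 0], [0, 0, 0], [0, 0, 0], [0, 0, 0]], jaw=76)

```text
time: 36.6
position: [0.5934, 0.3453, 0.0216]
tool_rot: [1.868, 2.525, 0.001]
ft_force: [2.7, 0.6, 2.9]
grip_width: 0.871
grip_force: 1.5
```

>>> send_rows(xyz=[[0, 0, -1], [0, 0, -4], [0, 0, -10], [0, 0, -20], [0, 0, -40], [0, 0, -65], [0, 0, -95], [0, 0, -120], [0, 0, -140], [0, 0, -150]], dr=[[0, 0, 0], [0, 0, 0], [0, 0, 0], [0, 0, 0], [0, 0, 0], [0, 0, 0], [0, 0, 0], [0, 0, 0], [0, 0, 0], [0, 0, 0]])

```text
time: 37.43
position: [0.5935, 0.3463, 0.1755]
tool_rot: [1.867, 2.525, 0.006]
ft_force: [-1.0, 0.3, -0.1]
grip_width: 0.873
grip_force: 0.0
```

Run:
```python
from h import *
for i in range(4): t=get_image("top")
s=get_state(); g=get_image("wrist"); im=get_image("scene"); print(s['time'],s['position'],s['ft_force'],s['grip_width'])
cv2.imwrite("pics/f1.png",np.hstack([g[:,60:440],cv2.resize(im[140:270,70:320],(400,208),interpolation=2)[:,:] if 0 else cv2.resize(im[140:270,60:300],(380,384),interpolation=2)])[:,:,::-1])
```

```text
37.6333 [0.59266684 0.34474313 0.1704015 ] [ 0.37428963  0.35920954 -1.06409455] 0.8732608185524564
```

View pics/f1.png

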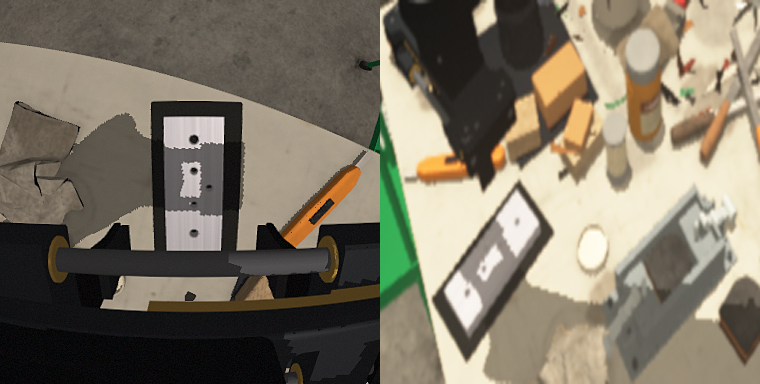

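The plate lies flat and centred along the mat, the heel is still in its nest, and the hand is clear.

```bash
python3 -c "
from bench import *
print(close_job())"
```

```text
the job is handed in; nothing more can be done
None
```

The plate was jacked up by alternate lever presses (about 3 mm apart at most by my estimate), lifted off the dowels and laid flat and centred on the mat. The last pictures show the heel in its nest. I handed the job in at about 38 s; no verdict came back.

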